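# Vent and open the coolant tank's pressure cap

### The job

Take the pressure cap off the grinder's coolant tank: turn it anticlockwise by its wing, without pressing, until you feel the first stop, and keep it turned lightly (just a few degrees of give) against that stop for about a second so that the vent ring is held open, never forcing the ring far round. Then press the cap down, turn it on under the stop until it comes up against the last stop, lift it off and set it gently, upright on its plug, inside the shallow steel tray. Never bear down hard on the neck, and leave everything else on the bench alone.

Things in the scene. Friction and masses are not known exactly. Their poses are not given: they have to be found in the camera images.
- tank: fixed grey steel coolant tank, 170 x 150 (x, y), top 110 above the bench, a round neck in the middle of its top (axis = this z axis), bore 43 across. Origin: centre of its underside, on the bench. Inside the neck a spring seal pushes the cap up with about 5 N at rest, 11 N fully pressed; no other spring in press direction.
- neck (a point): centre of the neck's rim, 132 above the bench; axes as the tank's. Two opposite lips (35 to 42 from the axis, underside 12 and top 16 above this point) run from 20 degrees clockwise to 62 degrees anticlockwise (seen from above) of the tank's +x and -x; the cap's ears sit under them
- gap (a point): the opening beside a lip, 37 from the neck's axis, 75 degrees anticlockwise of the tank's +x (a second one lies opposite), 12 above the rim; axes as the tank's. Here the ears can be lifted out: their middles at 71 to 80 degrees. Fixed posts, the last stop, halt them at about 80.
- cap: loose cap, 0.16 kg, z up. Origin: centre of its plug's underside, 123 above the bench when closed. Black plug 40 across (0 to 16 above the origin), aluminium disc 62 across (16 to 22), two ears, black wing. Closed: its x within 4 degrees of the tank's x. Opens anticlockwise seen from above. Can be pressed down 7 until the disc meets the rim. It must be lifted 20 straight up to leave the bore.
- cap_ear (a point): point on top of the ear on the cap's +x, 35 from the cap's axis and 21 above its origin; axes as the cap's. The two ears (+x and -x) are 9 wide, 5 thick and reach 39 from the axis. They pass under the stop teeth when the cap is pressed down by more than 4
- cap_wing (a point): middle of the top of the wing, a flat upright grip bar along the cap's x: 46 long, 14 thick (in y), 36 tall, its top 58 above the cap's origin; axes as the cap's. Pinch it across its thickness, near its top
- vent (a joint): turn (rad) of the brass vent ring round the neck, 0 at rest, growing anticlockwise as the ears push its two teeth (the first stop); spring 2.5 Nm/rad. Open from 0.06, strained beyond 0.18. Its seat differs: the ears meet the teeth when the cap's x is 10 to 45 degrees anticlockwise of the tank's x. The teeth's arms start 32 from the axis, tops 152 above the bench; a pointer reaches to 62
- tray: the fixed shallow open steel tray, outside 170 x 170, 22 high, walls 4, floor 4 thick. Origin: centre of its underside on the bench
- screwdriver: a red-handled screwdriver about 200 long, lying on the bench; leave alone
- wrench: a steel wrench about 150 long, lying on the bench; leave alone
- oil: a grey plastic bottle, 56 across, 150 tall, standing; leave alone. Origin at the middle of its underside
- wheel: a spare grinding wheel, 124 across, 20 thick, lying flat; leave alone. Origin at the middle of its underside
- jar: a glass jar with a steel lid, 72 across, 90 tall, standing; leave alone. Origin at the middle of its underside
- offcut: a short steel tube, 36 across, 100 long, lying; leave alone. Origin at the middle of its underside
- dresser: a dark steel dressing stick, 110 x 22 x 24, lying; leave alone. Origin at the middle of its underside
Things that resemble listed ones, but are neither listed nor needed, are in the scene too. What is shaped like the cap but pink is not meant.

How it is judged:
On the way, in this order (a step that is already met when the one before it is completed fails the run):
1. the cap, turned and not pressed, holds the vent ring open against its spring for most of a second (value of joint vent above 0.06 rad and y of cap_ear in the frame of tank above 0.007 m and z of cap in the frame of tank above 0.1205 m), for 0.7 s.
2. the cap is pressed down (z of cap in the frame of tank below 0.1195 m), for 0.1 s.
3. the cap is turned past the first stop to the opening, still in the neck (y of cap_ear in the frame of tank above 0.0322 m and horizontal distance between cap and tank below 0.006 m and z of cap in the frame of tank below 0.13 m), for 0.1 s.
At the end, for the whole second after the job is handed in: The cap stands upright (within 0.12 rad) and at rest on its plug on the tray's floor, its axis inside the tray (within 65 mm of the middle along each side), and the vent ring has sprung back (below 0.03 rad) (x of cap in the frame of tray between -0.065 and 0.065 m and y of cap in the frame of tray between -0.065 and 0.065 m and height (world z) of cap below 0.009 m and angle between cap's own z axis and vertical below 0.12 rad and linear speed of cap below 0.02 m/s and value of joint vent below 0.03 rad); the robot touches nothing.
It fails at once if the vent ring is forced round (beyond 0.18 rad) (value of joint vent above 0.18 rad).
It fails at once if the cap is borne down on or jammed in the neck with more than 35 N (contact force between cap and tank above 35 N).
It fails at once if the cap is dropped or slammed down (faster than 0.35 m/s when less than 40 mm above the bench) (height (world z) of cap below 0.04 m and linear speed of cap above 0.35 m/s).
It fails at once if a bystander on the bench is moved by more than 20 mm (distance of any of screwdriver, wrench, oil, wheel, jar, offcut, dresser from where it was at the start of the episode above 0.02 m).
It also fails if it takes over 69 s, if anything falls off the work surface, if the arm or the gripper's body presses on something with over 40 N, if the wrist force passes 120 N, or if a joint passes its speed limit or range.

### The arm

A 7-joint arm with a two-finger parallel gripper is mounted at the origin on the work surface. World frame = base frame: x ahead of the robot, y to its left, z up, the work surface at z = 0. Lengths are in m, angles in rad, forces in N, time in s.
With the tool pointing down it reaches from about 0.425 to 0.925 m from the base axis. Payload 6.8 kg.
Tool frame: the origin (TCP) lies on the centre line of the jaws, within the pads' length; the fingertips stand 22 mm ahead of it and the grasp point (between the pads) lies 3 mm ahead of it; z points along the fingers, y is the direction in which the jaws open and shut (so a half turn about z gives the same grasp; the last joint's range is limited). The gripper opens to 85 mm and grips with 20 to 120 N. Pads are 22 mm wide; open, the fingers measure 114 mm over their backs; the gripper's body (76 mm by 85 mm) begins 54 mm behind the grasp point. The pads swing forward as they close: fully open they stand 13 mm farther back than shut.
Start: joints at [1.018, 0.477, 0.022, 1.555, -0.011, 1.109, -0.083], TCP at [0.29, -0.609, 0.253] pointing down, gripper open.
Joint ranges: [-2.96, 2.96], [-0.34, 2.1], [-1.41, 1.46], [0.24, 2.44], [-1.37, 4.51], [0.17, 1.92], [-2.96, 2.96]. Speed limits (rad/s): [2.39, 2.39, 3.14, 3.14, 3.14, 3.14, 3.14].

### API

Orientations are given as [roll, pitch, yaw] about the fixed x, y, z axes, in that order (R = Rz(yaw) Ry(pitch) Rx(roll)).
In Python, from cell import r gives the robot as it stands. The module is installed in compiled form; this text tells all that it offers.
- The arm moves only by the shell command python3 -m pendant 'ROWS' [FORCE]. ROWS is a JSON object of lists of equal length, an entry for each row: "xyz": the shift along the tool's x, y, z in cm, a list of three; "spin": the turn about the tool's z in degrees; "jaw": the finger opening in cm, from 0 to 8.54. A call has exactly 8 rows; each row shifts and turns the pose as measured when the row begins, along the tool's axes as they then stand; what a row does not reach is not made up. A row lasts 1/8 s, in which the tool goes at most 62.5 mm and 10.7 degrees, less where a joint would pass 70% of its speed; a pose out of reach is approached as far as the arm can. A call is refused whole if a number of a shift passes 6.25 or a number of a turn 10.7, either way. A call with a gripper value outside its range is refused whole. The fingers move at their own pace and stop on an object; FORCE is the grip in N (left out, the last holds). Time passes only in rows, so rows that do not move let the fingers close, or fill a call up. It gives the time, the measured TCP pose, the force and the opening at its end, in the units of the state.
- r.get_obs(): the state, without advancing time (a new reading comes with each control period).
- r.grab_frame(name): name is "scene" or "top"; returns the picture (400x640x3 uint8, red, green, blue); there is no depth.
- r.get_calibration(name): a dict with "vertical_fov" (degrees; the focal length in pixels is half the picture's height over the tangent of half this angle, whatever the lens; pixels are square), "cx", "cy" (the principal point, pixels), "rvec" (rotation vector, rad) and "tvec" (3), from world to camera coordinates, as OpenCV has them. Camera axes: x right, y down, z forward; pixel columns grow to the right and rows downward; lengths in m; the calibration is good to about 2 mm. A picture is of the moment at which its call begins. get_calibration takes no time and is no camera call.
- r.close_job(): hands the job in, once; it reports no verdict.
Trained networks look in the newest picture that a camera, given by its name, has taken for a name from the list of things; names that differ only in an ending like _2 or _b are one class to them, and where a whole thing is asked for, a point or a joint stands for the part that bears it (a point fixed in the world has none). Each returns a list of dicts, best first, with "p" (0 to 1); they miss things now and then, are a little off and sometimes report something else, mostly with a low value. They report only what shows in the picture. A call takes as long as a camera call. They do not tell look-alikes from the thing itself.
- r.cut_out(camera, name): "pixels" (400x640 bool, what is visible of it) and "centre" ([column, row] as shares, 0 to 1, of the picture: columns of its width, rows of its height, amid what is visible of it).
- r.landmark_of(camera, name): "centre" ([column, row] as shares, 0 to 1, of the picture: columns of its width, rows of its height: a listed point, or the origin of a listed thing).
The state is a dict: "t": time; "q": joint angles; "joint_velocities": joint speeds; "joint_efforts": joint torques, N m; "tcp_pos": TCP position; "ee_rot": TCP orientation; "wrist_force": force on the tool from outside, world axes, zero at the start; "torque": the same for the moment, N m; "gripper_width": finger opening in m.
Only numpy, scipy, OpenCV 4.12 (cv2) and the standard library are available. Lean on these libraries where they do the work, as an engineer would, in place of code of your own. Each camera call takes 0.05 s, during which the arm holds its last target. There are 200 camera calls.

## Working session

There is one attempt and no reset: what is moved stays moved. The work goes in short steps, Python scripts to look and compute and a shell command to move; the robot and the scene stay as the last step left them, time stands still between calls to the robot, and variables do not carry over. Pictures are saved under pics/ and viewed, about 8 in all and at most 12, crops included, and the job is handed in when it is done.

```bash
mkdir -p pics; cat > h.py <<'E'
import numpy as np, cv2
from cell import r
def cal(n):
    c=r.get_calibration(n); f=200/np.tan(np.radians(c["vertical_fov"])/2)
    K=np.array([[f,0,c["cx"]],[0,f,c["cy"]],[0,0,1.]]); R=cv2.Rodrigues(np.array(c["rvec"],float))[0]; t=np.array(c["tvec"],float).ravel()
    return K,R,t
def px(n,c): return np.array([c[0]*640,c[1]*400])
def ray(n,p):
    K,R,t=cal(n); d=R.T@np.linalg.solve(K,[p[0],p[1],1]); return -R.T@t,d
def atz(n,p,z):
    o,d=ray(n,p); return o+d*(z-o[2])/d[2]
def proj(n,X):
    K,R,t=cal(n); q=K@(R@np.array(X)+t); return q[:2]/q[2]
def tri(a,pa,b,pb):
    A=[];B=[]
    for n,p in((a,pa),(b,pb)):
        o,d=ray(n,p); d=d/np.linalg.norm(d); P=np.eye(3)-np.outer(d,d); A.append(P);B.append(P@o)
    X=np.linalg.solve(sum(A),sum(B)); return X,[np.linalg.norm(P@X-b) for P,b in zip(A,B)]
def snap(n,f):
    im=r.grab_frame(n); cv2.imwrite(f,im[:,:,::-1]); return im
E
python3 - <<'E'
from h import *
np.set_printoptions(precision=4,suppress=True)
for n in("scene","top"):
    snap(n,f"pics/{n}0.png"); K,R,t=cal(n); print(n,K[0,0],-R.T@t,R[2], r.get_calibration(n))
for o in["cap","cap_ear","cap_wing","neck","gap","tank","tray"]:
    for n in("scene","top"):
        print(o,n,[(np.round(px(n,d["centre"]),1).tolist(),round(d["p"],2)) for d in r.landmark_of(n,o)][:4])
o=r.get_obs();print(o)
E
```

```text
scene 395.5539140517465 [ 1.0232 -0.3049  1.0308] [-0.4248  0.2858 -0.859 ] {'vertical_fov': 53.64415389159159, 'cx': 324.9825350715078, 'cy': 192.36487411272802, 'rvec': array([ 2.3219,  1.2662, -0.3359]), 'tvec': array([-0.3112, -0.354 ,  1.4073])}
top 402.41044852682876 [ 0.4692 -0.0175  1.1976] [ 0.0598  0.0123 -0.9981] {'vertical_fov': 52.85521105202458, 'cx': 315.5809253806742, 'cy': 197.69429488744723, 'rvec': array([ 2.1925, -2.1777,  0.0522]), 'tvec': array([-0.0066,  0.54  ,  1.1675])}
cap scene [([374.8, 132.8], 0.74), ([335.9, 128.8], 0.64), ([375.0, 221.4], 0.62)]
cap top [([273.2, 153.8], 0.88), ([230.7, 211.6], 0.77), ([248.3, 269.2], 0.73)]
cap_ear scene [([383.3, 141.2], 0.73), ([327.1, 126.0], 0.71), ([369.4, 211.8], 0.64)]
cap_ear top [([223.8, 193.8], 0.93), ([254.8, 276.5], 0.68), ([211.6, 208.4], 0.59), ([276.7, 157.1], 0.57)]
cap_wing scene [([381.5, 216.9], 0.92), ([378.4, 125.6], 0.73), ([338.6, 118.1], 0.65), ([378.3, 134.8], 0.28)]
cap_wing top [([276.8, 149.6], 0.91), ([239.4, 273.3], 0.72), ([226.9, 211.7], 0.68)]
neck scene [([376.2, 133.3], 0.86)]
neck top [([225.7, 208.7], 0.88)]
gap scene [([389.4, 127.3], 0.76)]
gap top [([211.8, 205.6], 0.71), ([168.9, 210.7], 0.63)]
tank scene [([374.2, 159.4], 0.82)]
tank top [([238.0, 213.9], 0.79)]
tray scene [([249.1, 242.8], 0.69)]
tray top [([389.6, 195.8], 0.73), ([453.6, 211.4], 0.27)]
{'t': 0.8, 'q': array([ 1.0179,  0.477 ,  0.0224,  1.5554, -0.0115,  1.1093, -0.0831]), 'joint_velocities': array([-0.0003, -0.0008, -0.0002, -0.0004,  0.0003,  0.0012, -0.0003]), 'joint_efforts': array([ -0.0003, -59.6275,   1.6061, -28.1539,   0.0124,   0.0016,
         0.    ]), 'tcp_pos': array([ 0.2904, -0.6093,  0.2533]), 'ee_rot': array([ 3.1416, -0.    ,  0.4447]), 'wrist_force': array([ 0.5642, -1.0864, -0.1581]), 'torque': array([ 0.0484,  0.0211, -0.0271]), 'gripper_width': 0.08540175305014416}
```

View pics/scene0.png

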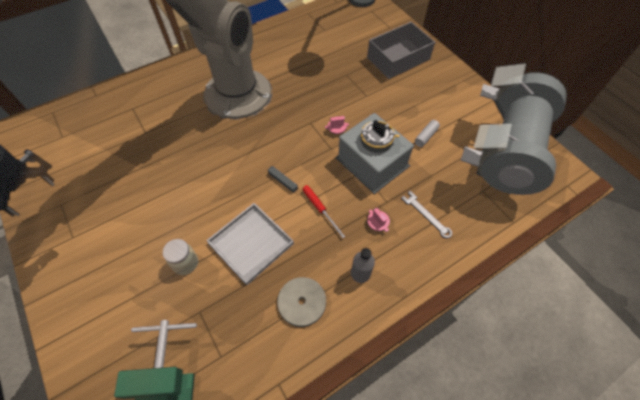

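View pics/top0.png

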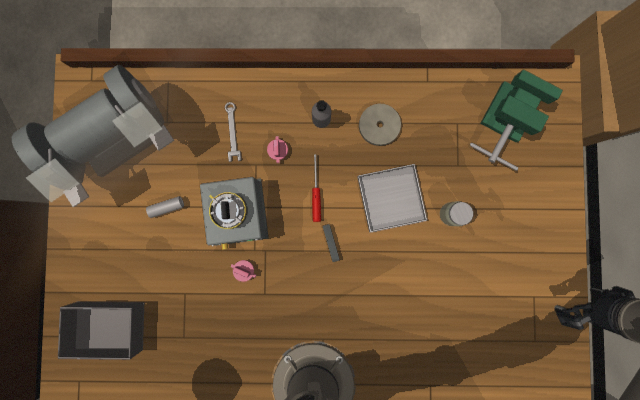

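The scene picture shows the tank at (375,150) with the black-winged cap on it. The pink look-alikes are at (338,125) and (378,220), and the tray is at (250,243). In the top view, the real cap is on the tank at (227,210), the pink ones are at (277,150) and (243,270), the tray is at (393,197), and a dark open box (look-alike tray) is at (100,330). I choose the black-winged cap on the tank and the shallow light tray.

```bash
python3 - <<'E'
from h import *
np.set_printoptions(precision=4,suppress=True)
a=cv2.imread("pics/top0.png")[170:255,190:275]; b=cv2.imread("pics/scene0.png")[105:190,335:420]
cv2.imwrite("pics/crop0.png",np.hstack([cv2.resize(x,(400,400),interpolation=cv2.INTER_CUBIC) for x in(a,b)]))
def near(n,o,p,rad=30):
    L=[(d["p"],px(n,d["centre"])) for d in r.landmark_of(n,o)]
    L=[x for x in L if np.linalg.norm(x[1]-p)<rad]; return max(L,key=lambda x:x[0])[1] if L else None
for o in("neck","cap","cap_wing","tank","tray","gap","cap_ear"):
    ps,pt=((376,133),(228,210)) if o!="tray" else ((250,243),(393,197))
    A=near("scene",o,ps);B=near("top",o,pt)
    print(o,A,B,tri("scene",A,"top",B) if A is not None and B is not None else "")
for n in("scene","top"):
  for o in("tray","tank","cap_wing"):
    for d in r.cut_out(n,o)[:3]:
        m=d["pixels"].astype(np.uint8); 
        c=max(cv2.findContours(m,0,1)[0],key=cv2.contourArea)
        print(n,o,round(d["p"],2),m.sum(),px(n,d["centre"]),cv2.minAreaRect(c), cv2.approxPolyDP(c,5,True)[:,0].tolist() if o!="cap_wing" else "")
E
```

```text
neck [376.192 133.32 ] [225.728 208.68 ] (array([0.4994, 0.227 , 0.1428]), [np.float64(0.0050957335936414865), np.float64(0.005095733593641487)])
cap [374.784 132.8  ] [230.72 211.6 ] (array([0.4946, 0.2184, 0.1442]), [np.float64(0.0005115886971067423), np.float64(0.0005115886971066955)])
cap_wing [378.368 125.6  ] [226.88 211.68] (array([0.4948, 0.224 , 0.1719]), [np.float64(0.00270943935623552), np.float64(0.0027094393562353994)])
tank [374.208 159.4  ] [238.016 213.92 ] (array([0.4936, 0.2325, 0.0006]), [np.float64(0.004977903024173529), np.float64(0.004977903024173448)])
tray [249.088 242.8  ] [389.632 195.8  ] (array([ 0.5449, -0.2269,  0.0106]), [np.float64(0.0061408940167300375), np.float64(0.006140894016730009)])
gap [389.376 127.28 ] [211.776 205.6  ] (array([0.508 , 0.263 , 0.1544]), [np.float64(0.002681328997924422), np.float64(0.00268132899792442)])
cap_ear [383.296 141.2  ] [223.808 193.8  ] (array([0.5365, 0.2285, 0.1464]), [np.float64(0.008888241646568108), np.float64(0.008888241646568075)])
scene tray 0.62 3736 [249.92 240.6 ] ((250.01327514648438, 241.80087280273438)
[... 933 characters left out ...]
378.88 221.88] ((377.6336975097656, 219.6633758544922), (21.293794631958008, 21.09478759765625), 5.710593223571777) 
top tank 0.79 3223 [241.792 214.2  ] ((233.54702758789062, 212.84942626953125), (67.65895080566406, 62.64646911621094), 82.33319854736328) [[260, 179], [201, 186], [208, 245], [226, 248], [267, 238]]
top cap_wing 0.8 445 [228.224 209.68 ] ((226.50003051757812, 210.00003051757812), (21.92030906677246, 23.334524154663086), 45.0) 
top cap_wing 0.6 359 [278.208 149.4  ] ((276.75, 148.75001525878906), (20.50609588623047, 19.798988342285156), 45.0) 
top cap_wing 0.58 372 [244.8 270.4] ((242.50003051757812, 270.0000305175781), (21.0190372467041, 20.57182502746582), 63.43495178222656)
```

View pics/crop0.png

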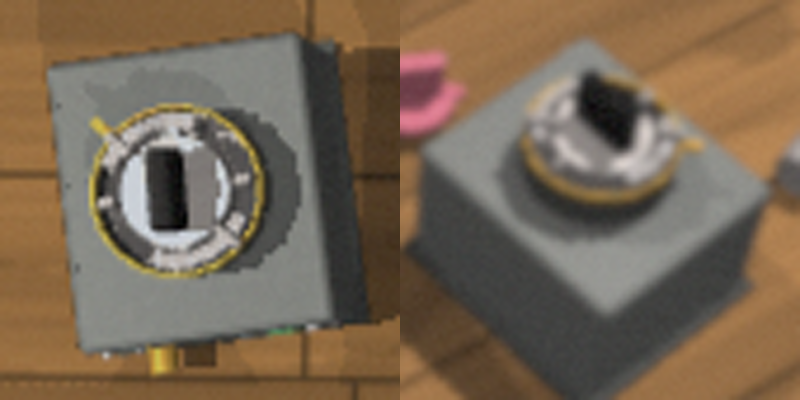

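The crop shows the black wing on the silver disc, with the brass ring and its pointer at about (100,125) in the crop. This is the real cap, and the long side of the tank runs nearly up the top image, so tank x is close to world x.

```bash
python3 - <<'E'
from h import *
np.set_printoptions(precision=4,suppress=True)
s=85/400
T=np.array([[48,70],[295,33],[333,323],[83,352]])*s+[190,170]   # TL TR BR BL
S=np.array([[770,190],[585,40],[425,150],[605,315]])*s+[335-85.,105]; S[:,0]+=0
# order in world: TL=(+x,+y) TR=(+x,-y) BR=(-x,-y) BL=(-x,+y)
C=[]
W=[atz("top",p,.11) for p in T]; print(np.array(W)[:,:2], "sides",[np.linalg.norm(W[i]-W[(i+1)%4]) for i in range(4)],np.mean(W,0))
V=[atz("scene",p,.11) for p in S]; print(np.array(V)[:,:2], np.mean(V,0),[np.linalg.norm(V[i]-V[(i+1)%4]) for i in range(4)])
for c in(W,V):
    ex=(c[0]-c[3])+(c[1]-c[2]); ey=(c[0]-c[1])+(c[3]-c[2]); print("yaw",np.degrees(np.arctan2(ex[1],ex[0])),np.degrees(np.arctan2(-ey[0],ey[1])))
for n,R in(("top",[[254,204]]),):pass
P=np.array([[254,204],[207,239],[246,284],[292,244]]);t=[atz("scene",p,.015) for p in P];print("tray",np.array(t),np.mean(t,0))
for d in r.cut_out("top","tray")[:2]:
    c=max(cv2.findContours(d["pixels"].astype(np.uint8),0,1)[0],key=cv2.contourArea);b=cv2.minAreaRect(c);print(d["p"],b,atz("top",b[0],.02))
# wing: dark pixels
for n,c in(("top",(227,210)),("scene",(378,128))):
    im=cv2.imread(f"pics/{n}0.png"); y,x=np.mgrid[:400,:640]; m=(im.max(2)<45)&(np.hypot(x-c[0],y-c[1])<14)
    q=cv2.findContours(m.astype(np.uint8),0,1)[0]; q=max(q,key=cv2.contourArea); print(n,m.sum(),cv2.minAreaRect(q))
E
```

```text
[[0.5673 0.3103]
 [0.5896 0.1675]
 [0.4229 0.1429]
 [0.4052 0.2862]] sides [np.float64(0.14454505949946217), np.float64(0.1685980852998043), np.float64(0.1443713409561374), np.float64(0.16388555727557383)] [0.4963 0.2267 0.11  ]
[[0.5733 0.307 ]
 [0.4124 0.2834]
 [0.4319 0.1437]
 [0.5928 0.1642]] [0.5026 0.2245 0.11  ] [np.float64(0.1626147380783808), np.float64(0.14105549038347126), np.float64(0.16221547538178974), np.float64(0.14413858231853438)]
yaw 8.415743669222142 7.9572097531428465
yaw 97.86515367126923 -82.20162193578092
tray [[ 0.4421 -0.1638  0.015 ]
 [ 0.4707 -0.3259  0.015 ]
 [ 0.644  -0.2934  0.015 ]
 [ 0.6114 -0.1345  0.015 ]] [ 0.542  -0.2294  0.015 ]
top 73 ((226.0, 210.0), (16.0, 6.0), 90.0)
scene 97 ((378.3000183105469, 128.4000244140625), (12.521980285644531, 9.391485214233398), 26.56505012512207)
```

```bash
python3 -m pendant '{"xyz":[[0,0,0],[0,0,0],[3,-5.4,0],[3,-5.4,0],[3,-5.4,0],[3,-5.4,0],[3,-5.4,0],[3,-5.4,0]],"spin":[9.5,9.5,0,0,0,0,0,0],"jaw":[8,7,6,5,4,3.6,3.6,3.6]}' 30
```

```text
t: 2.85
tcp_pos: [0.4374, -0.2684, 0.253]
ee_rot: [3.137, -0.001, 0.092]
wrist_force: [-0.2, 0.7, -0.0]
gripper_width: 0.0359
```

```bash
python3 -m pendant '{"xyz":[[1.4,-6,0],[1.4,-6,0],[1.4,-6,0],[1.4,-6,0],[1.4,-6,0],[1.4,-6,0],[1.4,-6,0],[0,0,0]],"spin":[0,0,0,0,0,0,0,0],"jaw":[3.6,3.6,3.6,3.6,3.6,3.6,3.6,3.6]}'
python3 - <<'E'
from h import *
o=r.get_obs(); print(o["tcp_pos"],o["ee_rot"],o["q"])
for n in("scene","top"):snap(n,f"pics/{n}1.png")
E
```

```text
t: 3.85
tcp_pos: [0.4975, 0.1709, 0.2544]
ee_rot: [3.138, -0.011, 0.1]
wrist_force: [-0.9, -1.5, -0.1]
gripper_width: 0.0364
[0.49750773 0.170851   0.25442204] [ 3.13800006 -0.01100284  0.0996697 ] [-0.13594895  0.25170243 -0.37271625  1.8946606   0.11654618  1.00615045
 -2.03081819]
```

```bash
python3 -m pendant '{"xyz":[[0.3,-3,0],[0.4,-2.4,0],[0,0,1.5],[0,0,1.5],[0,0,0.5],[0,0,0],[0,0,0],[0,0,0]],"spin":[0,0,0,0,0,0,0,0],"jaw":[3.6,3.6,3.6,3.6,3.6,3.6,3.6,3.6]}'
python3 - <<'E'
from h import *
o=r.get_obs(); print(o["tcp_pos"],o["ee_rot"],o["wrist_force"],o["torque"])
a=snap("top","pics/top2.png");b=snap("scene","pics/scene2.png")
p=proj("scene",[.499,.226,.18]).astype(int);q=proj("top",[.499,.226,.18]).astype(int);print(p,q)
f=lambda i,c:cv2.resize(i[c[1]-45:c[1]+45,c[0]-45:c[0]+45,::-1],(400,400),interpolation=cv2.INTER_CUBIC)
cv2.imwrite("pics/crop2.png",np.hstack([f(a,q),f(b,p)]))
for X in([.499,.226,.181],):print(proj("scene",X),proj("top",X))
E
```

```text
t: 4.95
tcp_pos: [0.5019, 0.2069, 0.2153]
ee_rot: [3.128, -0.008, 0.076]
wrist_force: [-0.6, -0.5, -0.2]
gripper_width: 0.0362
[0.50186218 0.20687799 0.2152934 ] [ 3.12753454 -0.00781828  0.07562349] [-0.59094152 -0.52708541 -0.1893147 ] [-0.02669985  0.02125654  0.00779335]
[379 124] [224 209]
[379.2940929 124.2812124] [224.35113519 209.36775305]
```

View pics/crop2.png

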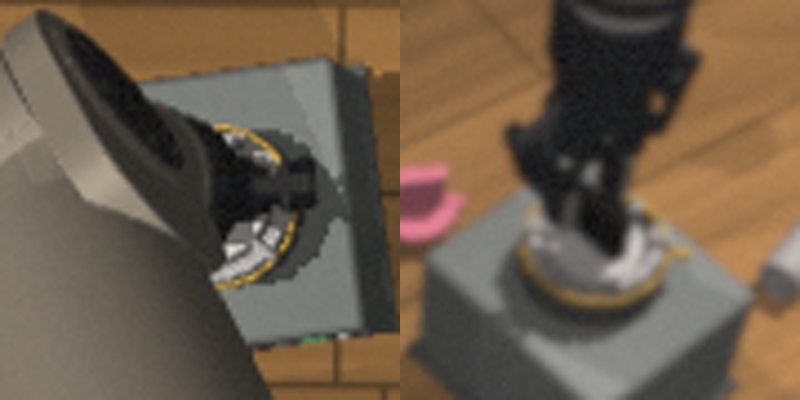

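The crop shows the gripper above the cap but about 2 cm short in +y. I'll shift it before going down.

```bash
python3 -m pendant '{"xyz":[[-0.1,-1,0],[-0.1,-1,0],[0,-0.3,0],[0,0,0],[0,0,0],[0,0,0],[0,0,0],[0,0,0]],"spin":[-1,-1,0,0,0,0,0,0],"jaw":[3.6,3.6,3.6,3.6,3.6,3.6,3.6,3.6]}'
```

```text
t: 6.05
tcp_pos: [0.4976, 0.2319, 0.2154]
ee_rot: [3.128, -0.008, 0.114]
wrist_force: [0.5, 0.6, 0.4]
gripper_width: 0.0361
```

```bash
python3 -m pendant '{"xyz":[[0,0.3,0],[0,0.2,0.5],[0,0,1],[0,0,1],[0,0,0.8],[0,0,0.3],[0,0,0],[0,0,0]],"spin":[0,0,0,0,0,0,0,0],"jaw":[3.6,3.6,3.6,3.6,3.6,3.6,3.6,3.6]}'
python3 - <<'E'
from h import *
o=r.get_obs(); print(o["tcp_pos"],o["ee_rot"],o["wrist_force"],o["torque"])
a=snap("scene","pics/scene3.png");p=np.array([379,124])
cv2.imwrite("pics/crop3.png",cv2.resize(a[p[1]-35:p[1]+35,p[0]-40:p[0]+40,::-1],(640,560),interpolation=cv2.INTER_CUBIC))
E
```

```text
t: 7.05
tcp_pos: [0.4982, 0.2258, 0.1761]
ee_rot: [3.127, -0.007, 0.114]
wrist_force: [-0.2, 0.1, -0.3]
gripper_width: 0.036
[0.49822489 0.22575625 0.17608298] [ 3.12723944 -0.00670512  0.11381347] [-0.19590446  0.12738678 -0.29355826] [ 0.04377768  0.01087991 -0.04044182]
```

View pics/crop3.png

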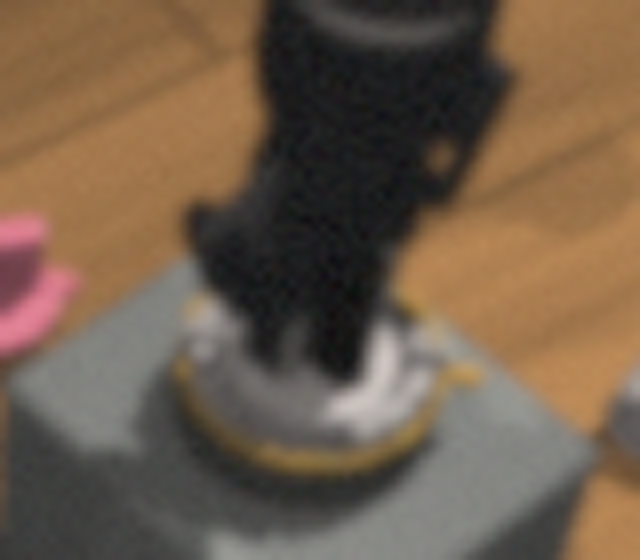

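No contact yet, and the fingers stand on both sides of the wing. I'll close gently.

```bash
python3 -m pendant '{"xyz":[[0,0,0],[0,0,0],[0,0,0],[0,0,0],[0,0,0],[0,0,0],[0,0,0],[0,0,0]],"spin":[0,0,0,0,0,0,0,0],"jaw":[2.6,2.2,1.9,1.7,1.5,1.3,1.2,1.2]}' 20
python3 -c "
from h import *
o=r.get_obs();print(o['tcp_pos'],o['ee_rot'],o['wrist_force'],o['torque'],o['gripper_width'])"
```

```text
t: 8.1
tcp_pos: [0.4984, 0.227, 0.177]
ee_rot: [3.129, -0.008, 0.114]
wrist_force: [-0.5, 0.9, 1.2]
gripper_width: 0.0136
[0.49844385 0.22703555 0.17700691] [ 3.1290387  -0.00848728  0.11445169] [-0.45782654  0.8708173   1.15378257] [0.3858424  0.09026503 0.0225222 ] 0.013610360185651569
```

```bash
cat > o.py <<'E'
from h import *
np.set_printoptions(precision=4,suppress=True)
o=r.get_obs();print(o['t'],o['tcp_pos'],'yaw',np.degrees(o['ee_rot'][2]).round(2),o['ee_rot'][:2],'F',o['wrist_force'],'T',o['torque'],o['gripper_width'],'tau7',o['joint_efforts'][6],'q7',o['q'][6])
E
python3 -m pendant '{"xyz":[[0,0,0],[0,0,0],[0,0,0],[0,0,0],[0,0,0],[0,0,0],[0,0,0],[0,0,0]],"spin":[0,-1.5,-1.5,-1.5,-1.5,-1,0,0],"jaw":[1.2,1.2,1.2,1.2,1.2,1.2,1.2,1.2]}' 50; python3 o.py
```

```text
t: 9.1
tcp_pos: [0.499, 0.2267, 0.1771]
ee_rot: [3.128, -0.008, 0.245]
wrist_force: [0.6, 1.5, 0.0]
gripper_width: 0.0134
9.1 [0.499  0.2267 0.1771] yaw 14.04 [ 3.1279 -0.0076] F [0.5966 1.534  0.0213] T [ 0.2736 -0.0399 -0.02  ] 0.013360093510385598 tau7 0.018918156274594367 q7 -2.0638002858660345
```

```bash
python3 -m pendant '{"xyz":[[0,0,0],[0,0,0],[0,0,0],[0,0,0],[0,0,0],[0,0,0],[0,0,0],[0,0,0]],"spin":[-1,-1,-1,-1,-0.5,0,0,0],"jaw":[1.2,1.2,1.2,1.2,1.2,1.2,1.2,1.2]}'; python3 o.py; sleep 0.1; python3 o.py
```

```text
t: 10.1
tcp_pos: [0.499, 0.2268, 0.1771]
ee_rot: [3.127, -0.007, 0.329]
wrist_force: [-0.6, 0.7, -0.3]
gripper_width: 0.0131
10.1 [0.499  0.2268 0.1771] yaw 18.85 [ 3.1273 -0.0065] F [-0.5891  0.6537 -0.303 ] T [ 0.3512 -0.0685 -0.0584] 0.013075308518098504 tau7 0.05485416390001774 q7 -1.9878038513361644
10.1 [0.499  0.2268 0.1771] yaw 18.85 [ 3.1273 -0.0065] F [-0.5891  0.6537 -0.303 ] T [ 0.3512 -0.0685 -0.0584] 0.013075308518098504 tau7 0.05485416390001774 q7 -1.9878038513361644
```

```bash
python3 -m pendant '{"xyz":[[0,0,0],[0,0,0],[0,0,0],[0,0,0],[0,0,0],[0,0,0],[0,0,0],[0,0,0]],"spin":[-1,-1,-1,0,0,0,0,0],"jaw":[1.2,1.2,1.2,1.2,1.2,1.2,1.2,1.2]}'; python3 o.py
```

```text
t: 11.1
tcp_pos: [0.4989, 0.227, 0.1771]
ee_rot: [3.127, -0.006, 0.385]
wrist_force: [0.1, 0.8, 0.3]
gripper_width: 0.0135
11.1 [0.4989 0.227  0.1771] yaw 22.08 [ 3.1271 -0.0057] F [0.1417 0.8301 0.2926] T [ 0.3549 -0.0478 -0.0048] 0.01345922178447459 tau7 0.03412902122363448 q7 -1.936948826688033
```

No resistance yet; I'll continue.

```bash
python3 -m pendant '{"xyz":[[0,0,0],[0,0,0],[0,0,0],[0,0,0],[0,0,0],[0,0,0],[0,0,0],[0,0,0]],"spin":[-1,-1,-1,-1,-0.5,0,0,0],"jaw":[1.2,1.2,1.2,1.2,1.2,1.2,1.2,1.2]}'; python3 o.py
```

```text
t: 12.1
tcp_pos: [0.4989, 0.2271, 0.1771]
ee_rot: [3.127, -0.005, 0.47]
wrist_force: [-0.1, 0.1, 0.2]
gripper_width: 0.0128
12.1 [0.4989 0.2271 0.1771] yaw 26.91 [ 3.1269 -0.0046] F [-0.1336  0.0518  0.234 ] T [ 0.4096 -0.0635 -0.0215] 0.012834403401649735 tau7 0.04073944757692516 q7 -1.8607248344854965
```

```bash
python3 - <<'E'
from h import *
a=snap("top","pics/top4.png")
E
python3 -m pendant '{"xyz":[[0,0,0],[0,0,0],[0,0,0],[0,0,0],[0,0,0],[0,0,0],[0,0,0],[0,0,0]],"spin":[-1,-1,-1,-1,-0.5,0,0,0],"jaw":[1.2,1.2,1.2,1.2,1.2,1.2,1.2,1.2]}'; python3 o.py
```

```text
t: 13.15
tcp_pos: [0.4989, 0.2273, 0.1771]
ee_rot: [3.127, -0.004, 0.554]
wrist_force: [0.3, 1.5, -0.6]
gripper_width: 0.0134
13.15 [0.4989 0.2273 0.1771] yaw 31.72 [ 3.1268 -0.0037] F [ 0.2958  1.5375 -0.5858] T [ 0.4693 -0.0936 -0.0498] 0.013446008584829723 tau7 0.06399203091859818 q7 -1.7846629350351575
```

```bash
python3 -m pendant '{"xyz":[[0,0,0],[0,0,0],[0,0,0],[0,0,0],[0,0,0],[0,0,0],[0,0,0],[0,0,0]],"spin":[-1,-1,-1,-1,0,0,0,0],"jaw":[1.2,1.2,1.2,1.2,1.2,1.2,1.2,1.2]}'; python3 o.py
```

```text
t: 14.15
tcp_pos: [0.4989, 0.2274, 0.1771]
ee_rot: [3.127, -0.003, 0.629]
wrist_force: [-0.2, 1.1, 0.3]
gripper_width: 0.0131
14.15 [0.4989 0.2274 0.1771] yaw 36.02 [ 3.1267 -0.0028] F [-0.2313  1.0617  0.2815] T [ 0.5416 -0.1509 -0.0525] 0.013088297814855812 tau7 0.04713037284091115 q7 -1.7170770377020286
```

```bash
python3 -m pendant '{"xyz":[[0,0,0],[0,0,0],[0,0,0],[0,0,0],[0,0,0],[0,0,0],[0,0,0],[0,0,0]],"spin":[-1,-1,-1,-1,0,0,0,0],"jaw":[1.2,1.2,1.2,1.2,1.2,1.2,1.2,1.2]}'; python3 o.py
```

```text
t: 15.15
tcp_pos: [0.4985, 0.2279, 0.177]
ee_rot: [3.127, -0.002, 0.703]
wrist_force: [0.3, 2.1, -0.7]
gripper_width: 0.0131
15.15 [0.4985 0.2279 0.177 ] yaw 40.31 [ 3.1275 -0.0015] F [ 0.2732  2.106  -0.7141] T [ 0.6463 -0.0106 -0.153 ] 0.013069605083373273 tau7 0.13964423909783363 q7 -1.649825554875632
```

Torque begins to rise at yaw of about 38°, which is the first stop. I'll turn about 3.5° more and hold.

```bash
python3 -m pendant '{"xyz":[[0,0,0],[0,0,0],[0,0,0],[0,0,0],[0,0,0],[0,0,0],[0,0,0],[0,0,0]],"spin":[-1,-1,-1,-0.3,0,0,0,0],"jaw":[1.2,1.2,1.2,1.2,1.2,1.2,1.2,1.2]}'; python3 o.py
```

```text
t: 16.15
tcp_pos: [0.498, 0.2284, 0.177]
ee_rot: [3.128, -0.001, 0.765]
wrist_force: [-1.3, 2.1, -0.7]
gripper_width: 0.0133
16.15 [0.498  0.2284 0.177 ] yaw 43.81 [ 3.1284 -0.0006] F [-1.338   2.1293 -0.7137] T [ 0.8021  0.2293 -0.2348] 0.013341336090738206 tau7 0.27389829978346825 q7 -1.594689264175757
```

```bash
python3 -m pendant '{"xyz":[[0,0,0],[0,0,0],[0,0,0],[0,0,0],[0,0,0],[0,0,0],[0,0,0],[0,0,0]],"spin":[-0.6,0,0,0,0,0,0,0],"jaw":[1.2,1.2,1.2,1.2,1.2,1.2,1.2,1.2]}'; python3 o.py
python3 - <<'E'
from h import *
L=[]
for n in("top","scene"):
    a=snap(n,f"pics/{n}5.png");b=cv2.imread(f"pics/{n}0.png")[:,:,::-1]; p=(224,209) if n=="top" else (379,130)
    L+=[cv2.resize(i[p[1]-30:p[1]+30,p[0]-40:p[0]+40,::-1],(400,300),interpolation=cv2.INTER_CUBIC) for i in(b,a)]
cv2.imwrite("pics/crop5.png",np.vstack([np.hstack(L[:2]),np.hstack(L[2:])]))
E
```

```text
t: 17.15
tcp_pos: [0.498, 0.2283, 0.177]
ee_rot: [3.128, -0.0, 0.776]
wrist_force: [-0.6, 2.8, 0.3]
gripper_width: 0.0131
17.15 [0.498  0.2283 0.177 ] yaw 44.45 [ 3.1284 -0.0004] F [-0.634   2.8489  0.3417] T [ 0.8425  0.1302 -0.2733] 0.013053266895933877 tau7 0.29827731661498547 q7 -1.5846684889086364
```

View pics/crop5.png

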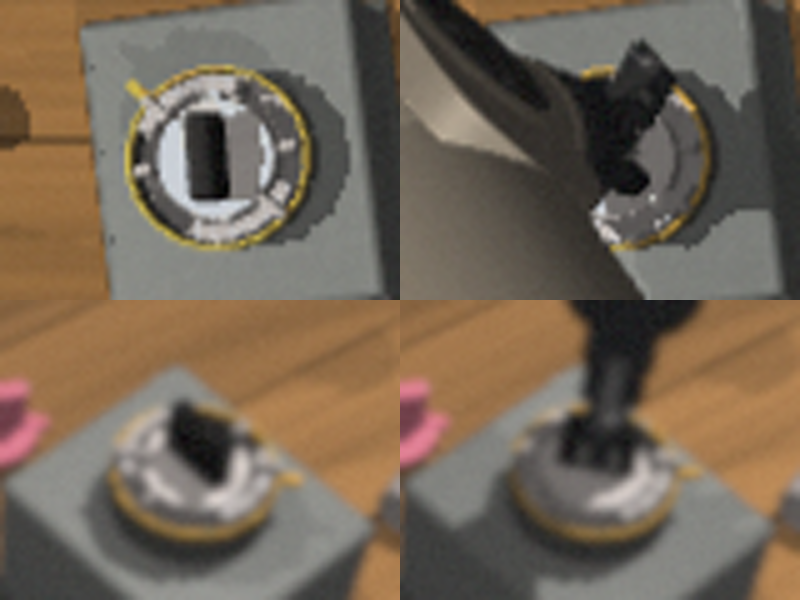

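The pointer moved from (290,478) to (288,470) in the lower crops, about 0.1 rad anticlockwise. That agrees with the 0.25 Nm torque, so the ring has been held open for over a second. Next I'll back off slightly and press.

```bash
python3 -m pendant '{"xyz":[[0,0,0],[0,0,0],[0,0,0],[0,0,0],[0,0,0.1],[0,0,0.1],[0,0,0.1],[0,0,0]],"spin":[2,2,2,2,0,0,0,0],"jaw":[1.2,1.2,1.2,1.2,1.2,1.2,1.2,1.2]}' 60; python3 o.py
```

```text
t: 18.25
tcp_pos: [0.4984, 0.2274, 0.1748]
ee_rot: [3.126, -0.002, 0.627]
wrist_force: [-1.7, -0.0, 4.7]
gripper_width: 0.0134
18.25 [0.4984 0.2274 0.1748] yaw 35.94 [ 3.1263 -0.0018] F [-1.7229 -0.0197  4.7118] T [0.2814 0.4807 0.0222] 0.01340196244234983 tau7 -0.01968705269973725 q7 -1.721254851501934
```

```bash
python3 -m pendant '{"xyz":[[0,0,0.12],[0,0,0.12],[0,0,0.12],[0,0,0.05],[0,0,0],[0,0,0],[0,0,0],[0,0,0]],"spin":[0,0,0,0,0,0,0,0],"jaw":[1.2,1.2,1.2,1.2,1.2,1.2,1.2,1.2]}'; python3 o.py
```

```text
t: 19.25
tcp_pos: [0.4985, 0.2274, 0.1728]
ee_rot: [3.125, -0.002, 0.627]
wrist_force: [-1.9, -0.3, 5.8]
gripper_width: 0.0131
19.25 [0.4985 0.2274 0.1728] yaw 35.94 [ 3.1253 -0.0019] F [-1.8857 -0.2539  5.8447] T [0.1589 0.6083 0.0067] 0.013135775664575756 tau7 -0.01950994657818228 q7 -1.7239222235039788
```

```bash
python3 -m pendant '{"xyz":[[0,0,0.12],[0,0,0.12],[0,0,0.1],[0,0,0.05],[0,0,0],[0,0,0],[0,0,0],[0,0,0]],"spin":[0,0,0,0,0,0,0,0],"jaw":[1.2,1.2,1.2,1.2,1.2,1.2,1.2,1.2]}'; python3 o.py
```

```text
t: 20.25
tcp_pos: [0.4984, 0.2275, 0.172]
ee_rot: [3.124, -0.002, 0.627]
wrist_force: [-2.8, 0.5, 6.3]
gripper_width: 0.0129
20.25 [0.4984 0.2275 0.172 ] yaw 35.95 [ 3.1239 -0.0019] F [-2.8432  0.4551  6.3341] T [0.1432 0.6776 0.055 ] 0.012863347245898911 tau7 -0.023236966808326542 q7 -1.7263463199469617
```

```bash
python3 -m pendant '{"xyz":[[0,0,0.15],[0,0,0.15],[0,0,0.15],[0,0,0.15],[0,0,0.15],[0,0,0.15],[0,0,0.15],[0,0,0.15]],"spin":[0,0,0,0,0,0,0,0],"jaw":[1.2,1.2,1.2,1.2,1.2,1.2,1.2,1.2]}'; python3 o.py
```

```text
t: 21.25
tcp_pos: [0.4985, 0.2276, 0.1703]
ee_rot: [3.119, -0.002, 0.627]
wrist_force: [-7.0, -1.9, 17.8]
gripper_width: 0.013
21.25 [0.4985 0.2276 0.1703] yaw 35.91 [ 3.1189 -0.0023] F [-6.9672 -1.8567 17.7608] T [-0.2056  1.609  -0.0107] 0.012983253837059448 tau7 -0.08329055970534682 q7 -1.734594805874026
```

```bash
python3 -m pendant '{"xyz":[[0,0,0.05],[0,0,0.07],[0,0,0.08],[0,0,0.08],[0,0,0.08],[0,0,0.08],[0,0,0.08],[0,0,0.08]],"spin":[-1,-1,-1,-1,-1,-1,-1,-1],"jaw":[1.2,1.2,1.2,1.2,1.2,1.2,1.2,1.2]}'; python3 o.py
```

```text
t: 22.25
tcp_pos: [0.4995, 0.2285, 0.1704]
ee_rot: [3.116, -0.002, 0.768]
wrist_force: [-4.1, 0.1, 11.0]
gripper_width: 0.0129
22.25 [0.4995 0.2285 0.1704] yaw 43.98 [ 3.1165 -0.0021] F [-4.0783  0.0884 11.024 ] T [ 0.1004  1.0406 -0.1208] 0.012920159839552166 tau7 -0.03550353110767901 q7 -1.6107904093685568
```

```bash
python3 -m pendant '{"xyz":[[0,0,0.08],[0,0,0.08],[0,0,0.08],[0,0,0.08],[0,0,0.08],[0,0,0.08],[0,0,0.08],[0,0,0.08]],"spin":[-2,-2,-2,-2,-2,-2,-2,-2],"jaw":[1.2,1.2,1.2,1.2,1.2,1.2,1.2,1.2]}'; python3 o.py
```

```text
t: 23.25
tcp_pos: [0.4992, 0.229, 0.1705]
ee_rot: [3.116, 0.006, 1.05]
wrist_force: [-4.2, -0.6, 11.3]
gripper_width: 0.0136
23.25 [0.4992 0.229  0.1705] yaw 60.15 [3.1159 0.0055] F [-4.2047 -0.6376 11.3311] T [ 0.0881  1.0534 -0.1883] 0.013557359843780967 tau7 -0.1689671678468585 q7 -1.359705884596705
```

```bash
python3 -m pendant '{"xyz":[[0,0,0.08],[0,0,0.08],[0,0,0.08],[0,0,0.08],[0,0,0.08],[0,0,0.08],[0,0,0.08],[0,0,0.08]],"spin":[-2.5,-2.5,-2.5,-2.5,-2.5,-2.5,-2.5,-2],"jaw":[1.2,1.2,1.2,1.2,1.2,1.2,1.2,1.2]}'; python3 o.py
```

```text
t: 24.25
tcp_pos: [0.4988, 0.2292, 0.1706]
ee_rot: [3.119, 0.015, 1.395]
wrist_force: [-4.4, -0.4, 11.4]
gripper_width: 0.013
24.25 [0.4988 0.2292 0.1706] yaw 79.92 [3.1186 0.0155] F [-4.3597 -0.388  11.3862] T [ 0.0416  1.1592 -0.224 ] 0.0129865981243209 tau7 -0.10606430936604738 q7 -1.053406089986109
```

```bash
python3 -m pendant '{"xyz":[[0,0,0.07],[0,0,0.07],[0,0,0.07],[0,0,0.07],[0,0,0.07],[0,0,0.07],[0,0,0.07],[0,0,0.07]],"spin":[-0.8,-0.8,-0.8,-0.8,-0.8,-0.8,-0.8,-0.8],"jaw":[1.2,1.2,1.2,1.2,1.2,1.2,1.2,1.2]}'; python3 o.py
```

```text
t: 25.25
tcp_pos: [0.4987, 0.2298, 0.1707]
ee_rot: [3.119, 0.019, 1.505]
wrist_force: [-4.4, -0.6, 10.6]
gripper_width: 0.0131
25.25 [0.4987 0.2298 0.1707] yaw 86.25 [3.1194 0.0189] F [-4.4134 -0.624  10.6119] T [ 0.0233  1.0649 -0.2176] 0.013052509687439408 tau7 0.0843531615100801 q7 -0.957365806358472
```

```bash
python3 -m pendant '{"xyz":[[0,0,0.06],[0,0,0.06],[0,0,0.06],[0,0,0.06],[0,0,0.06],[0,0,0.06],[0,0,0.06],[0,0,0.06]],"spin":[-0.5,-0.5,-0.5,-0.5,-0.5,-0.5,-0.5,-0.5],"jaw":[1.2,1.2,1.2,1.2,1.2,1.2,1.2,1.2]}'; python3 o.py
```

```text
t: 26.25
tcp_pos: [0.4974, 0.2296, 0.1707]
ee_rot: [3.124, 0.021, 1.565]
wrist_force: [-4.8, -0.8, 10.7]
gripper_width: 0.0131
26.25 [0.4974 0.2296 0.1707] yaw 89.67 [3.1236 0.0211] F [-4.8165 -0.7951 10.7202] T [ 0.0936  1.0036 -0.6403] 0.013105916999501862 tau7 0.48231789842247963 q7 -0.9036432560090452
```

Torque jumped to −0.64 Nm at yaw 89.7°, which is the last stop. I'll unload it by 3° and lift.

```bash
python3 -m pendant '{"xyz":[[0,0,0.03],[0,0,0],[0,0,-0.1],[0,0,-0.2],[0,0,-0.2],[0,0,-0.2],[0,0,-0.2],[0,0,-0.2]],"spin":[1.5,1.5,0,0,0,0,0,0],"jaw":[1.2,1.2,1.2,1.2,1.2,1.2,1.2,1.2]}'; python3 o.py
```

```text
t: 27.25
tcp_pos: [0.4972, 0.2285, 0.1819]
ee_rot: [3.123, 0.022, 1.51]
wrist_force: [0.3, 0.9, -1.6]
gripper_width: 0.0131
27.25 [0.4972 0.2285 0.1819] yaw 86.51 [3.123  0.0222] F [ 0.2573  0.8516 -1.6432] T [ 0.2905  0.0604 -0.0046] 0.013064169446546963 tau7 -0.023080281098373234 q7 -0.939908078340969
```

```bash
python3 -m pendant '{"xyz":[[0,0,-0.3],[0,0,-0.5],[0,0,-0.5],[0,0,-0.8],[0,0,-1.5],[0,0,-2],[0,0,-2],[0,0,0]],"spin":[0,0,0,0,0,0,0,0],"jaw":[1.2,1.2,1.2,1.2,1.2,1.2,1.2,1.2]}'; python3 o.py
python3 - <<'E'
from h import *
L=[]
for n,p in(("top",(224,209)),("scene",(379,120))):
    a=snap(n,f"pics/{n}6.png")
    L.append(cv2.resize(a[p[1]-60:p[1]+60,p[0]-60:p[0]+60,::-1],(400,400),interpolation=cv2.INTER_CUBIC))
cv2.imwrite("pics/crop6.png",np.hstack(L))
E
```

```text
t: 28.25
tcp_pos: [0.496, 0.23, 0.2636]
ee_rot: [3.122, 0.022, 1.51]
wrist_force: [0.4, -0.3, -1.5]
gripper_width: 0.0131
28.25 [0.496  0.23   0.2636] yaw 86.5 [3.1218 0.0225] F [ 0.405  -0.2629 -1.5447] T [0.027  0.0377 0.0197] 0.013084467480335985 tau7 0.08522112155333161 q7 -0.8653855716198042
```

View pics/crop6.png

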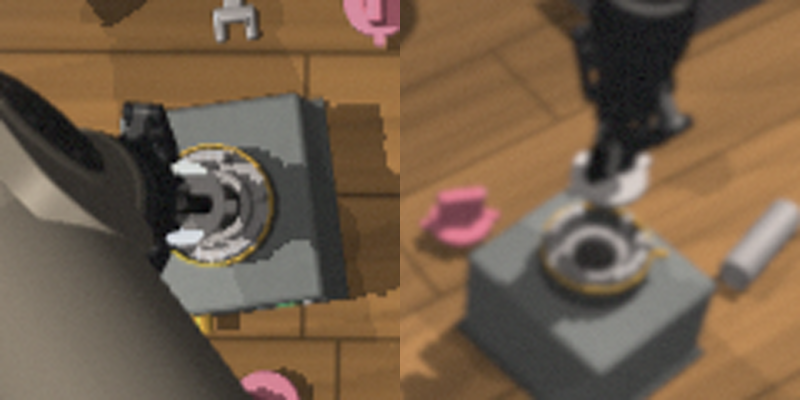

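The cap is out of the neck and held at about (610,170) in the scene half of the crop, and the bore is empty. Now I'll carry it to the tray.

```bash
python3 -m pendant '{"xyz":[[-3,0.9,0],[-5.5,0.9,0],[-5.5,0.9,0],[-5.5,0.9,0],[-5.5,0.9,0],[-5.5,0.9,0],[-5.5,0.9,0],[-5.5,0.9,0]],"spin":[0,0,0,0,0,0,0,0],"jaw":[1.2,1.2,1.2,1.2,1.2,1.2,1.2,1.2]}'; python3 o.py
python3 -c "
from h import *
print(atz('top',(393,198),.02))"
```

```text
t: 29.35
tcp_pos: [0.5403, -0.1969, 0.2651]
ee_rot: [3.136, 0.022, 1.522]
wrist_force: [1.1, -0.3, -1.4]
gripper_width: 0.0132
29.35 [ 0.5403 -0.1969  0.2651] yaw 87.19 [3.1361 0.022 ] F [ 1.0517 -0.3325 -1.375 ] T [ 0.0747 -0.0827  0.0235] 0.013162771978442267 tau7 -0.995861180126667 q7 -0.003937167012388192
[ 0.54032715 -0.22941627  0.02      ]
```

```bash
python3 -m pendant '{"xyz":[[-1.5,0,0],[-0.5,0,0],[0,0,0],[0,0,2.5],[0,0,3],[0,0,3],[0,0,2],[0,0,0]],"spin":[0,0,0,0,0,0,0,0],"jaw":[1.2,1.2,1.2,1.2,1.2,1.2,1.2,1.2]}'; python3 o.py
```

```text
t: 30.35
tcp_pos: [0.5393, -0.212, 0.1558]
ee_rot: [3.139, 0.018, 1.53]
wrist_force: [-0.6, -0.5, -1.3]
gripper_width: 0.013
30.35 [ 0.5393 -0.212   0.1558] yaw 87.68 [3.139  0.0178] F [-0.5574 -0.5196 -1.341 ] T [0.0578 0.0159 0.0134] 0.01301300549134707 tau7 -0.0769130140542984 q7 -0.04353277909310288
```

```bash
python3 -m pendant '{"xyz":[[-0.8,0,0],[-0.8,0,0],[0,0,2],[0,0,2],[0,0,1.5],[0,0,1],[0,0,0.5],[0,0,0]],"spin":[0,0,0,0,0,0,0,0],"jaw":[1.2,1.2,1.2,1.2,1.2,1.2,1.2,1.2]}'; python3 o.py
python3 - <<'E'
from h import *
L=[]
for n,p in(("top",(393,198)),("scene",(250,225))):
    a=snap(n,f"pics/{n}7.png")
    L.append(cv2.resize(a[p[1]-60:p[1]+60,p[0]-60:p[0]+60,::-1],(400,400),interpolation=cv2.INTER_CUBIC))
cv2.imwrite("pics/crop7.png",np.hstack(L))
E
```

```text
t: 31.35
tcp_pos: [0.5409, -0.23, 0.0845]
ee_rot: [3.134, 0.019, 1.531]
wrist_force: [0.3, -0.2, -1.8]
gripper_width: 0.013
31.35 [ 0.5409 -0.23    0.0845] yaw 87.72 [3.1344 0.0188] F [ 0.2557 -0.2359 -1.8036] T [ 0.0193 -0.0043 -0.04  ] 0.013045882629847483 tau7 -0.0226554338587448 q7 -0.07138072671987464
```

View pics/crop7.png

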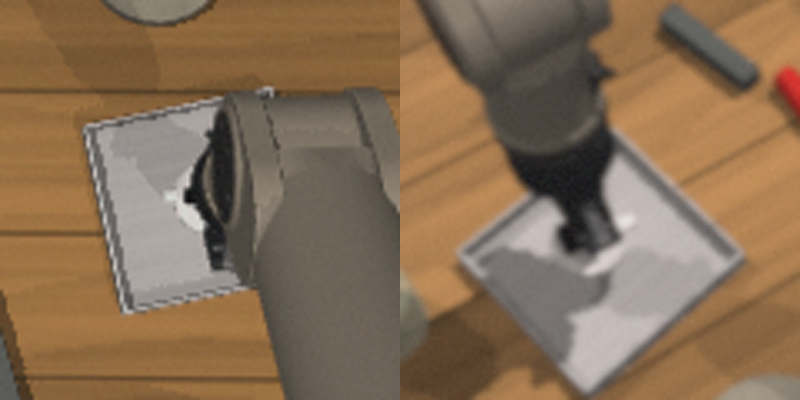

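The cap hangs near the middle of the tray. I'll lower it gently until it touches.

```bash
python3 -m pendant '{"xyz":[[0,0,0.5],[0,0,0.5],[0,0,0.4],[0,0,0.3],[0,0,0.2],[0,0,0.1],[0,0,0.1],[0,0,0]],"spin":[0,0,0,0,0,0,0,0],"jaw":[1.2,1.2,1.2,1.2,1.2,1.2,1.2,1.2]}'; python3 o.py
```

```text
t: 32.45
tcp_pos: [0.5422, -0.2308, 0.0638]
ee_rot: [3.131, 0.02, 1.531]
wrist_force: [0.8, 0.4, -1.7]
gripper_width: 0.0131
32.45 [ 0.5422 -0.2308  0.0638] yaw 87.71 [3.1314 0.02  ] F [ 0.8007  0.4147 -1.7098] T [0.0033 0.0092 0.0463] 0.013107368019528994 tau7 -0.004379768797662109 q7 -0.08953815558700554
```

```bash
python3 -m pendant '{"xyz":[[0,0,0.15],[0,0,0.15],[0,0,0.1],[0,0,0.1],[0,0,0.1],[0,0,0],[0,0,0],[0,0,0]],"spin":[0,0,0,0,0,0,0,0],"jaw":[1.2,1.2,1.2,1.2,1.2,1.2,1.2,1.2]}'; python3 o.py
```

```text
t: 33.45
tcp_pos: [0.5427, -0.2311, 0.0585]
ee_rot: [3.131, 0.021, 1.531]
wrist_force: [-0.0, -0.7, 0.1]
gripper_width: 0.0129
33.45 [ 0.5427 -0.2311  0.0585] yaw 87.7 [3.1307 0.0207] F [-0.0293 -0.6743  0.1205] T [0.0306 0.0905 0.0083] 0.012942899247700652 tau7 -0.004816993314307183 q7 -0.09467635170688085
```

Touchdown: the wrist force went from −1.7 N to about 0 at the expected height. I'll open slowly, then go straight up.

```bash
python3 -m pendant '{"xyz":[[0,0,0.05],[0,0,0],[0,0,0],[0,0,0],[0,0,0],[0,0,0],[0,0,0],[0,0,0]],"spin":[0,0,0,0,0,0,0,0],"jaw":[1.3,1.5,1.7,2.0,2.4,2.9,3.4,3.6]}' 20; python3 o.py
python3 -m pendant '{"xyz":[[0,0,-0.3],[0,0,-0.6],[0,0,-1],[0,0,-2],[0,0,-3],[0,0,-4],[0,0,-4],[0,0,0]],"spin":[0,0,0,0,0,0,0,0],"jaw":[3.6,3.6,3.6,3.6,3.6,3.6,3.6,3.6]}'
python3 -m pendant '{"xyz":[[-4,0,0],[-5,0,0],[-5,0,0],[-5,0,0],[-5,0,0],[-3,0,0],[0,0,0],[0,0,0]],"spin":[0,0,0,0,0,0,0,0],"jaw":[3.6,3.6,3.6,3.6,3.6,3.6,3.6,3.6]}'
python3 o.py; python3 - <<'E'
from h import *
L=[]
for n,p in(("top",(393,198)),("scene",(250,225)),("scene",(379,135))):
    a=snap(n,f"pics/{n}8{p[0]}.png")
    L.append(cv2.resize(a[p[1]-50:p[1]+50,p[0]-50:p[0]+50,::-1],(266,266),interpolation=cv2.INTER_CUBIC))
cv2.imwrite("pics/crop8.png",np.hstack(L))
P={}
for o in("cap","cap_wing","tray"):
    for n,p in(("top",(393,198)),("scene",(250,238))):
        c=[px(n,d["centre"]) for d in r.landmark_of(n,o)]; c=[x for x in c if np.linalg.norm(x-p)<30]; P[n]=c[0] if c else None
    print(o,P,tri("scene",P["scene"],"top",P["top"]) if P["scene"] is not None and P["top"] is not None else "")
E
```

```text
t: 34.45
tcp_pos: [0.5433, -0.2313, 0.0584]
ee_rot: [3.13, 0.021, 1.531]
wrist_force: [1.3, -0.4, -0.8]
gripper_width: 0.0362
34.45 [ 0.5433 -0.2313  0.0584] yaw 87.7 [3.1297 0.021 ] F [ 1.3199 -0.3848 -0.8311] T [ 0.0262  0.0692 -0.0091] 0.036241962852254915 tau7 2.1297261127983802e-05 q7 -0.0950883903922435
t: 35.45
tcp_pos: [0.5426, -0.2276, 0.2194]
ee_rot: [3.125, 0.022, 1.531]
wrist_force: [-0.0, -0.1, 0.1]
gripper_width: 0.036
t: 36.45
tcp_pos: [0.5311, -0.5019, 0.2279]
ee_rot: [3.125, 0.021, 1.537]
wrist_force: [-0.3, 0.3, -0.1]
gripper_width: 0.0358
36.45 [ 0.5311 -0.5019  0.2279] yaw 88.06 [3.1248 0.0206] F [-0.2945  0.3282 -0.0773] T [ 0.081   0.0334 -0.0615] 0.03582408818849992 tau7 0.014553575310856104 q7 0.4404018602285229
cap {'top': array([394.112, 196.8  ]), 'scene': array([246.976, 244.2  ])} (array([ 0.54346304, -0.23693403,  0.00976943]), [np.float64(0.0025826053825096424), np.float64(0.0025826053825097)])
cap_wing {'top': array([396.928, 199.6  ]), 'scene': array([244.288, 235.6  ])} (array([ 0.53397886, -0.23591084,  0.04793323]), [np.float64(0.00038318332706631614), np.float64(0.00038318332706636633)])
tray {'top': array([388.416, 196.68 ]), 'scene': array([252.608, 241.12 ])} (array([ 0.54378064, -0.2197738 ,  0.01037333]), [np.float64(0.002283444099611665), np.float64(0.002283444099611687)])
```

View pics/crop8.png

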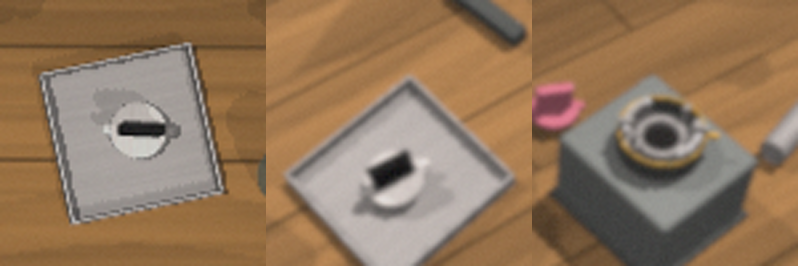

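The cap stands upright in the middle of the tray. The pointer is back at its starting pixel, (397,136), and the gripper is clear. I'm handing in.

```bash
python3 -c "
from h import *
print(r.close_job())"
```

```text
the job is handed in; nothing more can be done
None
```

The cap is off the coolant tank and standing upright on its plug near the middle of the tray. I handed the job in at about 37 s of the 69 s allowed; no verdict was reported.

- **Vent:** I turned the cap anticlockwise without pressing and felt the first stop about 30° from the tank's x. I held it there for over a second at an estimated 0.09–0.11 rad, judged from about 0.25 Nm of torque and from how far the pointer moved. I had no direct reading of the ring.
- **Press and turn:** I backed off 8° so the ears were clear of the teeth, then pressed about 6.5 mm. The vertical wrist force peaked at about 18 N at the ends of the moves, the only moments I read it. I turned the cap under the teeth to the last stop, where torque jumped to 0.64 Nm, eased back 3° and lifted it out.
- **Setting down:** I lowered the cap until the wrist force showed it was resting on the floor, then opened the fingers slowly and moved clear.

**Last checks:** The final pictures show the cap upright, about 1–2 cm from the tray's centre. The ring's pointer is back at its starting pixel, and the wrist force is about zero with the gripper clear.

**Disagreements:**
- The networks put the cap's origin at 10 mm above the bench instead of the expected 4 mm. That is within their error, because they put the tray's underside 10 mm too high as well.
- They also placed the tray's centre about 1 cm from my own measurement.

I did not re-measure the bystanders; the arm felt no contact with any of them.

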